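Brace the glue pot and unscrew its brush cap

ROBOT

A 7-joint arm with a two-finger parallel gripper is mounted at the origin on a cart in front of the work surface, level with it; the furniture and walls round the work are solid. World frame = base frame: x ahead of the robot, y to its left, z up, the work surface at z = 0. Lengths are in m, angles in rad, forces in N, time in s.
With the tool pointing down it reaches from about 0.4 to 0.85 m from the base axis. Payload 10.4 kg.
Tool frame: the origin (TCP) lies midway between the tips of the shut fingers; the grasp point (between the pads) lies 19 mm behind it; z points along the fingers, y is the direction in which the jaws open and shut (so a half turn about z gives the same grasp; the last joint's range is limited). The gripper opens to 87 mm and grips with 3 to 60 N. Pads are 19 mm wide; open, the fingers measure 117 mm over their backs; the gripper's body (75 mm by 190 mm) begins 51 mm behind the grasp point.
Start: joints at [-0.023, 0.332, -0.065, 1.46, 0.022, 1.35, -0.088], TCP at [0.625, 0, 0.223] pointing down, gripper open.
Joint ranges: [-2.6, 2.6], [-0.5, 2.12], [-1.47, 1.34], [0.16, 2.42], [-1.27, 4.41], [0.06, 2.06], [-2.6, 2.6]. Speed limits (rad/s): [2.22, 2.22, 2.79, 2.79, 3.14, 3.14, 3.14].

INTERFACE

Orientations are given as a unit quaternion [x, y, z, w].
In Python, from bench import r gives the robot as it stands.
- The arm moves only by the tool step_arm, never from a script. Its argument "increments" is a list of rows, each a list of 2 entries, a list of its own where there are three numbers: the shift along the tool's x, y, z in m, then the turn, a rotation vector about the tool's x, y, z in rad. A call has 1 to 5 rows; each row is the pose to reach, as a shift and turn from the pose measured when the call began, along the tool's axes at that moment; what a row does not reach only later rows make up. A row lasts 1/10 s, in which the tool goes at most 50 mm and 8.59 degrees, less where a joint would pass 70% of its speed; a pose out of reach is approached as far as the arm can. A call with a gripper value outside its range is refused whole. "hand" is the closure, from -1 (fully open) to 1 (shut), so that 0 is half open, set as the call begins (left out, the last holds). The fingers move at their own pace and stop on an object; "grip_force" is the grip in N (left out, the last holds). Time passes only in rows, so rows that repeat a pose let the fingers close. It gives the time, the measured TCP pose, the force and the opening at its end, in the units of the state.
- r.read_state(): the state, without advancing time (a new reading comes with each control period).
- r.camera(name): name is "scene" or "side" or "wrist"; returns a dict with "pixels" (480x640x3 uint8, blue, green, red), "camera_matrix" (3x3 intrinsics, pixels), "extrinsics" (4x4, takes a point from camera to world coordinates). Camera axes: x right, y up, looking along -z (the intrinsics and any distortion apply to the point x, -y, -z); pixel columns grow to the right and rows downward; lengths in m; the calibration is good to about 2 mm. A picture is of the moment at which its call begins. There is no depth.
- r.close_job(): hands the job in, once; it reports no verdict.
The state is a dict: "time": time; "joint_positions": joint angles; "joint_vel": joint speeds; "joint_torque": joint torques, N m; "ee_pos": TCP position; "eef_rot": TCP orientation; "ft_force": force on the tool from outside, world axes, zero at the start; "torque": the same for the moment, N m; "width": finger opening in m.
Only numpy, scipy, OpenCV 4.12 (cv2) and the standard library are available. Lean on these libraries where they do the work, as an engineer would, in place of code of your own. Each camera call takes 0.05 s, during which the arm holds its last target.

TASK

Open the pot of glue that stands in the jar clamp. First turn the clamp's black knob clockwise until its white pointer stands at the red mark, so that the jaw braces the pot; then unscrew the tight red cap (anticlockwise, a quarter turn or so) until its thread lets go, without pulling the pot up out of the clamp. Lift the cap straight up until its skirt is just clear of the pot's neck but the tip of its brush still hangs inside the mouth, and finish while holding it there, touching nothing else; leave the other things on the table where they are.

Things in the scene. Friction and masses are not known exactly. Their poses are not given: they have to be found in the camera images.
- jar_clamp: dark blue-green iron jar clamp screwed to the table, base 112x274x14 mm; origin on the table near the middle of the base, x across it, y along it. A V jaw (at -y, 56 mm high) and a sliding jaw (53 mm high) hold the pot; at y = +88 mm a cam housing, 76 mm square and 56 high, carries a white dial and the knob. Position and turn vary
- clamp_knob (a joint): turn of the clamp's knob in rad, growing clockwise from above; starts at 0 to 0.25 (slack), ranges to 2.2. At 1.4 its pointer stands at the red mark: there the spiral cam presses the jaw on the pot through its springs with about 20 N, right for such a pot; farther round squeezes too hard, short of it too little. Stiff, 0.2 to 0.35 N m; stays where it is left
- knob_grip (a point): point to grip the knob: on its axis, 86 mm above the table, 9 mm below the top of its upright grip bar. The bar is 44 mm long, 13 wide, 32 high, above a disc 46 mm across whose top is 65.5 mm above the table. x points along the bar to the pointer end (white line and white nose), z up. Its axis is 143 mm from the pot's
- clamp_index (a point): the red mark on the white dial, 59 mm above the table: on the side of the knob that faces the pot, 29.5 mm from the knob's axis
- clamp_jaw: the sliding jaw, 52 mm wide and 34 high with a black rubber face; the knob pushes it along the clamp's -y against the pot, 4 mm of travel before it touches a seated pot
- jar_seat (a point): where the braced pot's axis meets the clamp's base: at y = -55 mm in the clamp's frame, 14 mm above the table
- glue_pot: loose cream plastic pot with a green band, 0.26 to 0.42 kg: body 64 mm across to 60 mm high, shoulder to 70, neck 39 mm across to its mouth at 96 mm (32 mm across inside). Origin at the centre of its underside, z up. Unbraced it spins along with the cap; bracing shifts it up to 2 mm into the V
- pot_mouth (a point): centre of the pot's mouth, on its rim, 96 mm above its underside; a sprung gasket on the rim stands up to 4 mm higher when the cap is off
- brush_cap: loose red ribbed screw cap, 53 mm across, 27 mm high, 0.06 kg; origin at the middle of its height on its axis, z up; x points to the white mark on its top. When screwed on, its origin is 89.5 mm and its skirt's lower edge 76 mm above the pot's underside; fingertips reaching below the skirt have 6 mm to the pot's shoulder
- cap_thread (a point): centre of the cap's open lower end (13.5 mm below its origin). Thread: 3 lugs under 3 short ridges; about 0.3 N m at first, rises 2.4 mm in the first 50 degrees anticlockwise, free of the ridges from 60 degrees on, meets a stop at 95 to 102. In between it lifts straight off; hold its turn for the first 12 mm
- brush_tip (a point): tip of the brush, 14 mm across, that hangs from the cap, 45.5 mm below the cap's origin. Rising straight from its seat, the cap's skirt is clear of rim and gasket after 25 mm and the brush tip leaves the mouth at 52 mm
- mug: bystander: green mug, 86 mm across and 96 high, at the front left; origin at the centre of its underside
- type_tray: bystander: wooden tray of small type, 60x120x18 mm, left of the clamp; origin at the centre of its underside
- pliers: bystander: seal pliers with red grips, 58x197x16 mm, lying behind the clamp; origin at the centre of its underside
- padlock: bystander: brass padlock, 61x42x13 mm, lying to the right; origin at the centre of its underside
There are look-alikes about, which are no part of the job. There is more than one size of the brush_cap; the job needs the middle-sized.

How it is judged:
On the way, in this order (a step that is already met when the one before it is completed fails the run):
1. the knob's pointer stands at the red mark and the jaw braces the pot, the cap still screwed on (value of joint clamp_knob between 1.2 and 1.6 rad and contact force between clamp_jaw and glue_pot above 8 N and z of brush_cap in the frame of glue_pot below 0.0925 m), for 0.2 s.
2. the cap's thread has let go and it rises off, the pot still braced and standing in the clamp (value of joint clamp_knob between 1.2 and 1.6 rad and contact force between clamp_jaw and glue_pot above 8 N and z of glue_pot in the frame of jar_clamp below 0.018 m and angle between glue_pot's own z axis and vertical below 0.08 rad and z of brush_cap in the frame of glue_pot above 0.1015 m), for 0.1 s.
At the end, for the whole second after the job is handed in: Knob within 0.2 rad of the mark, jaw pressing the pot (over 8 N), pot upright on the base; cap held by the gripper alone, level (0.15 rad), at rest, within 10 mm of the mouth's axis, 24 to 51 mm above its seat (skirt clear, brush tip in the mouth); arm touches only the cap (value of joint clamp_knob between 1.2 and 1.6 rad and contact force between clamp_jaw and glue_pot above 8 N and z of glue_pot in the frame of jar_clamp below 0.018 m and angle between glue_pot's own z axis and vertical below 0.08 rad and z of brush_cap in the frame of glue_pot between 0.1135 and 0.1405 m and horizontal distance between brush_cap and pot_mouth below 0.01 m and angle between brush_cap's own z axis and vertical below 0.15 rad and linear speed of brush_cap below 0.02 m/s and contact force between the fingers and brush_cap above 1 N and contact force between brush_cap and glue_pot below 0.3 N and contact force between brush_cap and jar_clamp below 0.3 N and contact force between the arm and glue_pot below 0.5 N and contact force between the arm and jar_clamp below 0.5 N); the arm keeps its last pose, push and grip.
It fails at once if the pot is pulled up off the clamp's base by more than 6 mm or tipped (z of glue_pot in the frame of jar_clamp above 0.02 m or angle between glue_pot's own z axis and vertical above 0.15 rad).
It fails at once if a bystander is moved by more than 30 mm (distance of any of mug, type_tray, pliers, padlock from where it was at the start of the episode above 0.03 m).
It also fails if it takes over 51 s, if anything falls off the work surface, if the arm or the gripper's body presses on something with over 40 N, if the wrist force passes 120 N, or if a joint passes its speed limit or range.

## Working session

There is one attempt and no reset: what is moved stays moved. The work goes in short steps, Python scripts to look and compute and a tool call to move; the robot and the scene stay as the last step left them, time stands still between calls to the robot, and variables do not carry over. Pictures are saved under pics/ and viewed, and the job is handed in when it is done.

Besides the shell and the picture viewer there is one more tool, called after "Request:" as a command line: name --argument value ..., lists and objects as JSON in quotes. step_arm: Moves the arm, as the interface text tells. Its arguments: {"type":"object","properties":{"increments":{"type":"array"},"hand":{"type":"number"},"grip_force":{"type":"number"}},"required":["increments"]}

```bash
mkdir -p pics; ls; python3 - <<'E'
from bench import r
import cv2,pickle
s=r.read_state(); print(s)
for n in ["scene","side","wrist"]:
    c=r.camera(n); cv2.imwrite(f"pics/{n}0.png",c["pixels"]); pickle.dump(c,open(f"{n}0.pkl","wb"))
    print(n,c["camera_matrix"].round(1).tolist(),c["extrinsics"].round(4).tolist(),[k for k in c])
E
```

```text
pics
{'time': 0.0, 'joint_positions': array([-0.02259809,  0.33284053, -0.06463264,  1.46095144,  0.02160818,
        1.34992448, -0.08848536]), 'joint_vel': array([ 0.00025197, -0.00118954,  0.00101427,  0.00012157,  0.00059826,
        0.00134112, -0.00054022]), 'joint_torque': array([-1.20520472e-04, -6.23245955e+01,  2.44190963e-02, -3.89891267e+01,
       -6.13984605e-02,  3.97891912e-02,  1.87085252e-04]), 'ee_pos': array([ 6.24601109e-01, -5.16235680e-05,  2.21768528e-01]), 'eef_rot': array([ 7.07116483e-01,  7.07096718e-01, -5.38785473e-04, -4.69140378e-04]), 'ft_force': array([ 0.52625357,  0.11371133, -0.30145241]), 'torque': array([-0.01842745, -0.00123573,  0.02692641]), 'width': 0.0867102538900446}
scene [[519.8, 0.0, 317.0], [0.0, 519.8, 232.7], [0.0, 0.0, 1.0]] [[-0.6921, 0.4006, -0.6004, -0.1466], [-0.7216, -0.364, 0.5889, 0.7474], [0.0173, 0.8408, 0.541, 0.7483], [0.0, 0.0, 0.0, 1.0]] ['pixels', 'camera_matrix', 'extrinsics']
side [[443.4, 0.0, 315.2], [0.0, 443.4, 241.8], [0.0, 0.0, 1.0]] [[0.9998, 0.018, -0.0097, 0.5654], [-0.017, 0.4619, -0.8868, -0.7343], [-0.0115, 0.8867, 0.4621, 0.5138], [0.0, 0.0, 0.0, 1.0]] ['pixels', 'camera_matrix', 'extrinsics']
wrist [[356.7, 0.0, 320.3], [0.0, 356.7, 242.0], [0.0, 0.0, 1.0]] [[1.0, 0.0004, 0.002, 0.625], [-0.001, 0.9528, 0.3036, 0.0847], [-0.0018, -0.3036, 0.9528, 0.3841], [0.0, 0.0, 0.0, 1.0]] ['pixels', 'camera_matrix', 'extrinsics']
```

View pics/scene0.png

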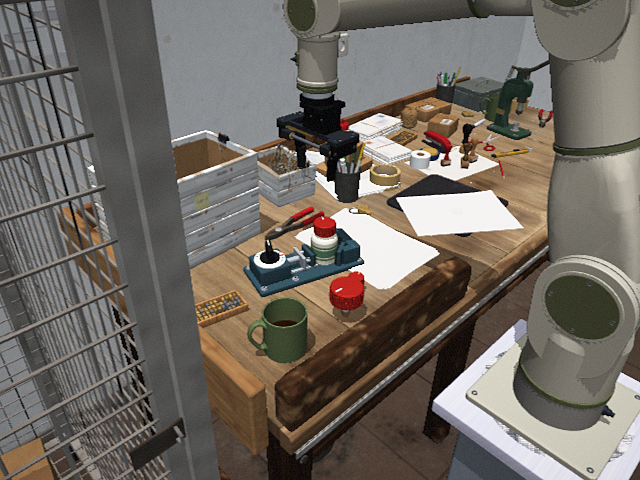

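View pics/side0.png

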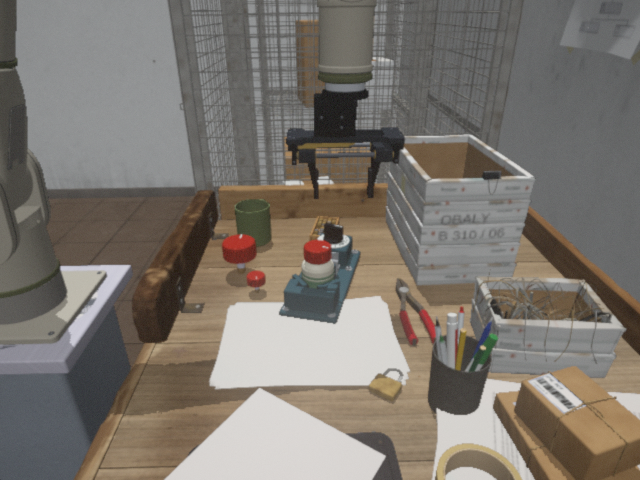

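View pics/wrist0.png

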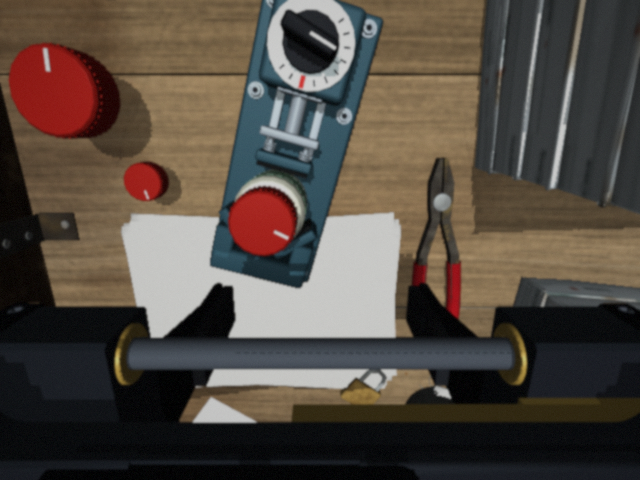

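The cap look-alikes in the wrist view are a large red cap at (60,90), a small one at (146,180), and the cap on the pot at (263,222). The middle-sized one is on the pot, so I choose that. I'll enlarge it and the knob.

```bash
python3 - <<'E'
import cv2
a=cv2.imread("pics/wrist0.png")
c=a[0:150,220:400]; cv2.imwrite("pics/w_knob.png",cv2.resize(c,None,fx=4,fy=4,interpolation=cv2.INTER_CUBIC))
c=a[150:300,190:340]; cv2.imwrite("pics/w_cap.png",cv2.resize(c,None,fx=4,fy=4,interpolation=cv2.INTER_CUBIC))
c=cv2.imread("pics/side0.png")[210:330,220:380]; cv2.imwrite("pics/s_cl.png",cv2.resize(c,None,fx=5,fy=5,interpolation=cv2.INTER_CUBIC))
E
```

```text
(no output)
```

View pics/w_knob.png

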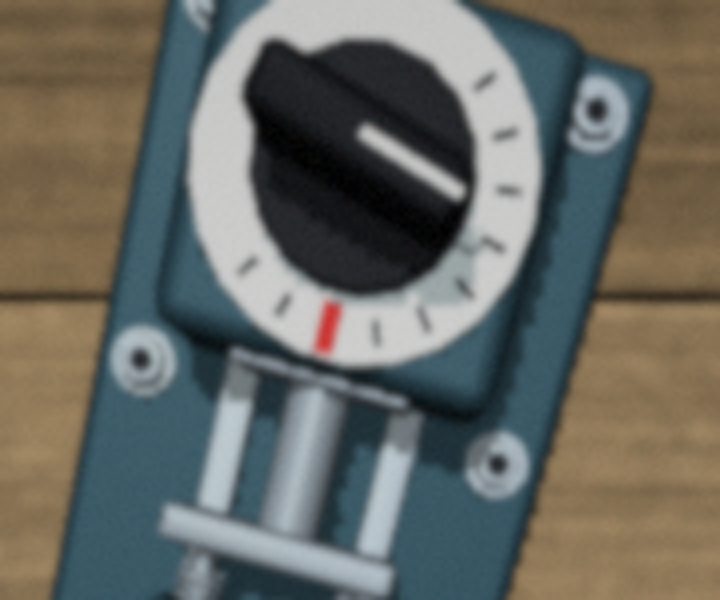

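View pics/w_cap.png

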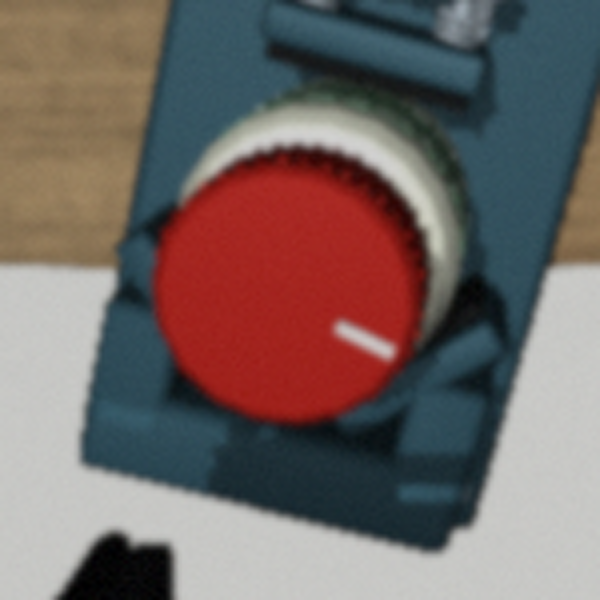

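View pics/s_cl.png

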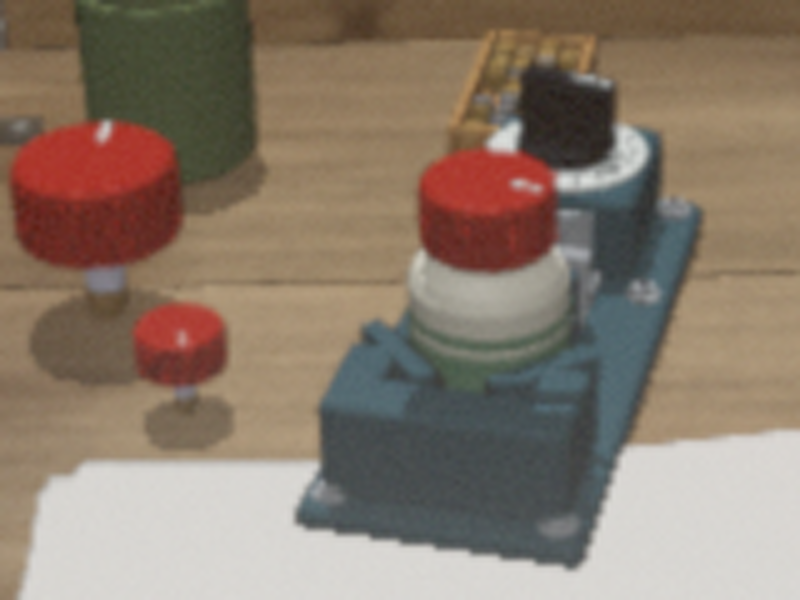

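```bash
cat > h.py <<'E'
import numpy as np,pickle
def ray(c,uv,z):
    K=c["camera_matrix"];T=c["extrinsics"]
    d=np.linalg.inv(K)@np.array([uv[0],uv[1],1.]); d=np.array([d[0],-d[1],-d[2]])
    d=T[:3,:3]@d;o=T[:3,3]; return o+d*(z-o[2])/d[2]
def proj(c,p):
    T=c["extrinsics"];q=T[:3,:3].T@(np.asarray(p)-T[:3,3]);q=c["camera_matrix"]@np.array([q[0],-q[1],-q[2]]);return q[:2]/q[2]
E
python3 - <<'E'
from h import *
c=pickle.load(open("wrist0.pkl","rb"))
k=lambda x,y:(220+x/4,y/4)
m=lambda x,y:(190+x/4,150+y/4)
D=ray(c,k(365,190),.059);R=ray(c,k(328,327),.059)
a=ray(c,k(363,132),.095);b=ray(c,k(463,193),.095)
e=ray(c,k(262,65),.095)
C=ray(c,m(291,285),.117)
print("dial",D,"red",R,"line",a,b,"rear",e,"cap",C)
print("R-D",np.linalg.norm(R-D),"D-C",np.linalg.norm((D-C)[:2]), "b-e",np.linalg.norm(b-e),"mid",(b+e)/2)
ang=lambda v:np.degrees(np.arctan2(v[1],v[0]))
print("bar",ang(b-a),ang(b-e),"red",ang(R-D),"clamp -y",ang(C-D))
l,r_=ray(c,m(155,285),.117),ray(c,m(428,285),.117);print("capdia",r_-l)
s=pickle.load(open("side0.pkl","rb"))
print("side proj cap",proj(s,C),"crop",(proj(s,C)-[220,210])*5,"dial",(proj(s,D)-[220,210])*5)
E
```

```text
dial [0.61710219 0.14746927 0.059     ] red [0.60913882 0.12185201 0.059     ] line [0.61770073 0.14981627 0.095     ] [0.6357381  0.14001224 0.095     ] rear [0.59992008 0.16032864 0.095     ] cap [0.58003835 0.01641709 0.117     ]
R-D 0.026826462432022153 D-C 0.13619251303410973 b-e 0.04117871089172294 mid [0.61782909 0.15017044 0.095     ]
bar -28.525856088245956 -29.56242717512332 red -107.26835399725239 clamp -y -105.79182969628545
capdia [ 5.26906331e-02 -2.70887146e-05  0.00000000e+00]
side proj cap [318.60195177 244.27472572] crop [493.00975887 171.37362859] dial [569.85505744 147.72845501]
```

Request:
step_arm --increments '[[[0.035,-0.004,0],[0,0,0]],[[0.07,-0.007,0],[0,0,0]],[[0.07,-0.007,0],[0,0,0]]]' --hand -1 --grip_force 45

```text
time: 0.45
ee_pos: [0.6166, 0.0766, 0.2216]
eef_rot: [0.704, 0.71, 0.0, -0.002]
ft_force: [0.4, -0.1, 0.1]
width: 0.0869
```

```bash
python3 - <<'E'
from bench import r
import cv2,pickle
c=r.camera("wrist"); cv2.imwrite("pics/w1.png",c["pixels"]); pickle.dump(c,open("w1.pkl","wb")); print(c["extrinsics"].round(4),r.read_state()["ee_pos"])
a=c["pixels"][60:260,200:420]; cv2.imwrite("pics/w1c.png",cv2.resize(a,None,fx=3.6,fy=3,interpolation=cv2.INTER_CUBIC) if 0 else cv2.resize(a,None,fx=3,fy=3,interpolation=cv2.INTER_CUBIC))
E
```

```text
[[ 1.000e+00 -7.100e-03  6.000e-04  6.165e-01]
 [ 6.600e-03  9.537e-01  3.007e-01  1.608e-01]
 [-2.700e-03 -3.007e-01  9.537e-01  3.841e-01]
 [ 0.000e+00  0.000e+00  0.000e+00  1.000e+00]] [0.61710696 0.07328507 0.22164017]
```

View pics/w1.png

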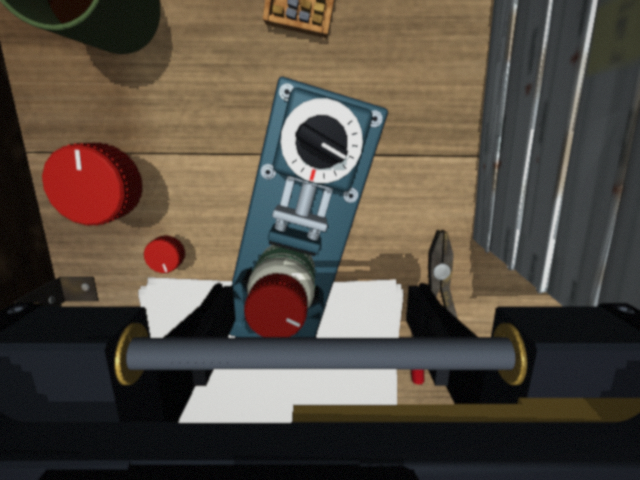

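View pics/w1c.png

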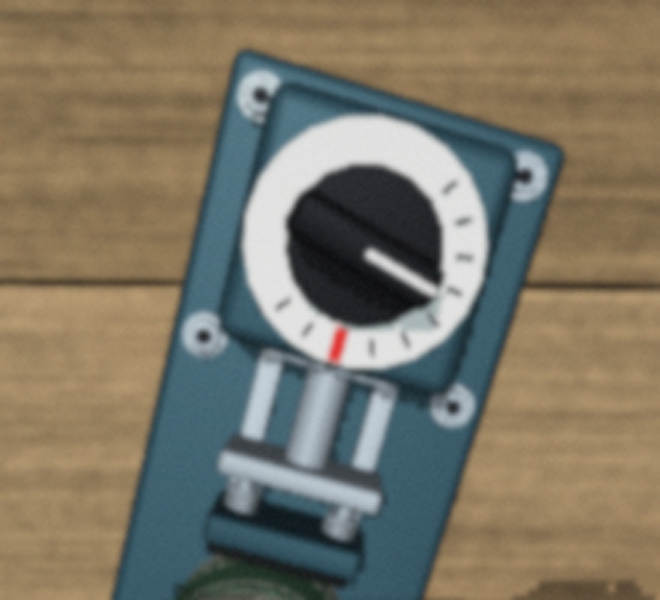

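```bash
python3 - <<'E'
from h import *
c=pickle.load(open("w1.pkl","rb"))
k=lambda x,y:(200+x/3,60+y/3)
D=ray(c,k(365,241.5),.059);D2=ray(c,k(365,245),.0655);R=ray(c,k(338,345),.059)
a=ray(c,k(368,253),.095);b=ray(c,k(437,291),.095)
print("dial",D,D2,"red",R,"line",a,b,"R-D",np.linalg.norm(R-D))
ang=lambda v:np.degrees(np.arctan2(v[1],v[0]))
print("bar",ang(b-a),"red",ang(R-D))
P,Q=ray(c,k(240,50),.014),ray(c,k(563,155),.014); print("edge",P,Q,np.linalg.norm(P-Q),ang(Q-P), "side",ang(ray(c,k(115,595),.014)-P),ang(ray(c,k(425,595),.014)-Q))
print("cap",ray(c,(276,307),.117))
E
```

```text
dial [0.61689046 0.15160977 0.059     ] [0.61689015 0.15082806 0.0655    ] red [0.60900155 0.12160326 0.059     ] line [0.617652   0.14974855 0.095     ] [0.63591151 0.14020775 0.095     ] R-D 0.031026204407471877
bar -27.58758164455551 red -104.73009267734494
edge [0.57693266 0.20839061 0.014     ] [0.68108997 0.1778171  0.014     ] 0.10855175726668029 -16.358654562506082 side -105.51916343892908 -105.08788819423327
cap [0.57979746 0.01948917 0.117     ]
```

Request:
step_arm --increments '[[[0.02,0,0],[0,0,-0.14]],[[0.04,0,0],[0,0,-0.28]],[[0.06,0,0],[0,0,-0.42]],[[0.078,0,0],[0,0,-0.56]],[[0.078,0,0],[0,0,-0.7]]]'

```text
time: 1.0
ee_pos: [0.6163, 0.1535, 0.2214]
eef_rot: [0.416, 0.909, 0.0, -0.002]
ft_force: [-0.2, 0.0, -0.1]
width: 0.0868
```

```bash
cat > pose.py <<'E'
from bench import r
import numpy as np
from scipy.spatial.transform import Rotation as R
s=r.read_state()
M=R.from_quat(s["eef_rot"]).as_matrix()
print(s["time"],s["ee_pos"].round(4),"jaw deg",np.degrees(np.arctan2(M[1,1],M[0,1])).round(2),"zaxis",M[:,2].round(4),s["ft_force"].round(1),s["torque"].round(2),s["width"].round(4),s["joint_positions"].round(2))
def d(x,y,z): 
    print("toolshift to",x,y,z,(M.T@(np.array([x,y,z])-s["ee_pos"])).round(4))
E
python3 -c "
from pose import *
d(.617,.151,.222)"
```

```text
Traceback (most recent call last):
  File "pose.py", line 6, in <module>
    print(s["time"],s["ee_pos"].round(4),"jaw deg",np.degrees(np.arctan2(M[1,1],M[0,1])).round(2),"zaxis",M[:,2].round(4),s["ft_force"].round(1),s["torque"].round(2),s["width"].round(4),s["joint_positions"].round(2))
                                                                                                                                                                      ^^^^^^^^^^^^^^^^
AttributeError: 'float' object has no attribute 'round'
```

```bash
sed -i 's/s\["width"\].round(4)/round(s["width"],4)/' pose.py
python3 -c "
from pose import *
d(.617,.151,.222)"
```

```text
1.0 [0.6163 0.1535 0.2214] jaw deg 40.87 zaxis [-0.0026  0.002  -1.    ] [-0.2  0.  -0.1] [ 0.   -0.03  0.03] 0.0868 [-0.14  0.37 -0.23  1.42  0.08  1.36  0.34]
toolshift to 0.617 0.151 0.222 [-0.0024 -0.0011 -0.0006]
```

Request:
step_arm --increments '[[[-0.0024,-0.0011,0],[0,0,-0.14]],[[-0.0024,-0.0011,0.02],[0,0,-0.28]],[[-0.0024,-0.0011,0.06],[0,0,-0.37]],[[-0.0024,-0.0011,0.06],[0,0,-0.37]],[[-0.0024,-0.0011,0.06],[0,0,-0.37]]]'

```text
time: 1.5
ee_pos: [0.6168, 0.1501, 0.1615]
eef_rot: [0.243, 0.97, 0.0, -0.002]
ft_force: [-0.5, -0.1, 1.7]
width: 0.0873
```

```bash
python3 -c "
from pose import *
d(.617,.151,.071)
import cv2,pickle
for n in ['side','wrist']:
    c=r.camera(n); cv2.imwrite('pics/%s2.png'%n,c['pixels']); pickle.dump(c,open(n+'2.pkl','wb'))
"
```

```text
1.5 [0.6168 0.1501 0.1615] jaw deg 61.85 zaxis [-0.004   0.0014 -1.    ] [-0.5 -0.1  1.7] [ 0.12 -0.07  0.01] 0.0873 [-0.09  0.41 -0.28  1.5   0.11  1.25  0.69]
toolshift to 0.617 0.151 0.071 [-0.0001  0.0009  0.0905]
```

View pics/wrist2.png

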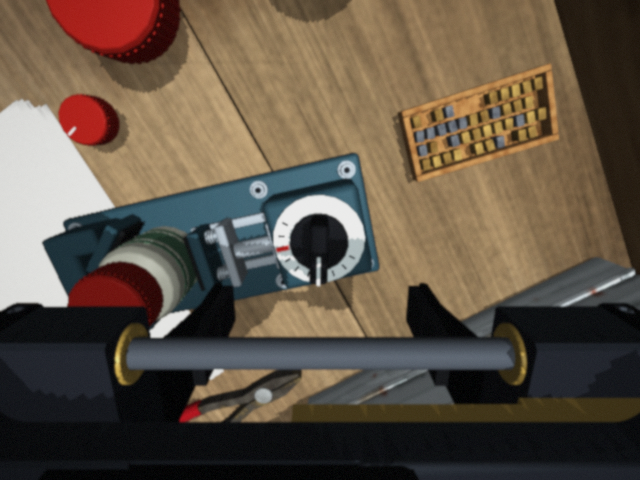

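View pics/side2.png

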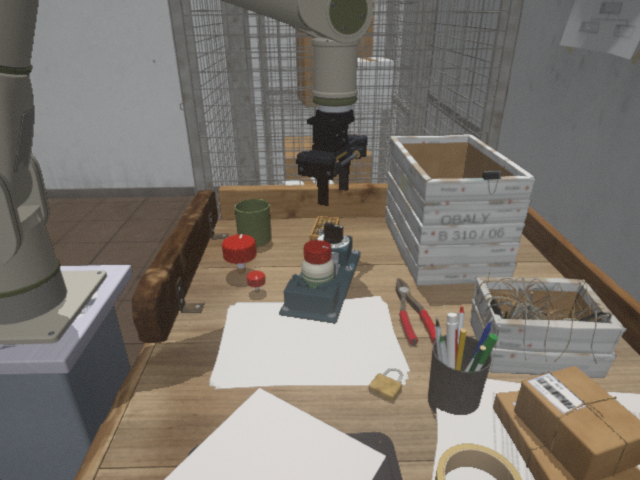

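Request:
step_arm --increments '[[[0,0.0005,0.03],[0,0,0]],[[0,0.0009,0.06],[0,0,0]],[[0,0.0009,0.08],[0,0,0]],[[0,0.0009,0.0905],[0,0,0]],[[0,0.0009,0.0905],[0,0,0]]]'

```text
time: 2.1
ee_pos: [0.6183, 0.1519, 0.073]
eef_rot: [0.243, 0.97, 0.001, -0.001]
ft_force: [0.4, -0.6, -0.4]
width: 0.0868
```

```bash
python3 -c "
from pose import *
d(.617,.151,.071)
"
```

```text
2.1 [0.6183 0.1519 0.073 ] jaw deg 61.86 zaxis [-6.0e-04  2.3e-03 -1.0e+00] [ 0.4 -0.6 -0.4] [ 0.09 -0.01 -0.01] 0.0868 [-0.1   0.49 -0.28  1.58  0.14  1.09  0.67]
toolshift to 0.617 0.151 0.071 [ 0.0007 -0.0014  0.002 ]
```

Close on the bar.

Request:
step_arm --increments '[[[0.0007,-0.0014,0.002],[0,0,0]],[[0.0007,-0.0014,0.002],[0,0,0]],[[0.0007,-0.0014,0.002],[0,0,0]],[[0.0007,-0.0014,0.002],[0,0,0]],[[0.0007,-0.0014,0.002],[0,0,0]]]' --hand 1 --grip_force 45

```text
time: 2.6
ee_pos: [0.6172, 0.1511, 0.0713]
eef_rot: [0.243, 0.97, 0.001, -0.0]
ft_force: [0.3, 0.3, -0.4]
width: 0.0554
```

Request:
step_arm --increments '[[[0,0,0],[0,0,0]],[[0,0,0],[0,0,0]],[[0,0,0],[0,0,0]]]'

```text
time: 2.9
ee_pos: [0.6173, 0.1511, 0.0714]
eef_rot: [0.243, 0.97, 0.001, -0.0]
ft_force: [-0.0, 0.0, -0.2]
width: 0.0309
```

```bash
python3 -c "
from pose import *
d(.617,.151,.071)
"
```

```text
2.9 [0.6173 0.1511 0.0714] jaw deg 61.86 zaxis [-1.0e-04  2.4e-03 -1.0e+00] [-0.   0.  -0.2] [ 0.04 -0.09  0.07] 0.0309 [-0.1   0.49 -0.28  1.59  0.14  1.09  0.67]
toolshift to 0.617 0.151 0.071 [ 0.0002 -0.0002  0.0004]
```

Request:
step_arm --increments '[[[0,0,0],[0,0,0]],[[0,0,0],[0,0,0]],[[0,0,0],[0,0,0]],[[0,0,0],[0,0,0]]]'

```text
time: 3.3
ee_pos: [0.6166, 0.1499, 0.0713]
eef_rot: [0.243, 0.97, 0.0, -0.001]
ft_force: [-3.4, -3.8, 3.8]
width: 0.0129
```

```bash
python3 -c "
from pose import *
"
```

```text
3.3 [0.6166 0.1499 0.0713] jaw deg 61.82 zaxis [-1.8e-03  8.0e-04 -1.0e+00] [-3.4 -3.8  3.8] [-0.79  0.81 -0.01] 0.0129 [-0.1   0.49 -0.27  1.59  0.14  1.09  0.67]
```

Request:
step_arm --increments '[[[0,0,0],[0,0,0.08]],[[0,0,0],[0,0,0.18]],[[0,0,0],[0,0,0.28]],[[0,0,0],[0,0,0.38]],[[0,0,0],[0,0,0.48]]]'

```text
time: 3.8
ee_pos: [0.6166, 0.1499, 0.0713]
eef_rot: [0.469, 0.883, -0.0, -0.001]
ft_force: [-0.3, -0.3, 1.0]
width: 0.0128
```

```bash
python3 -c "
from pose import *
d(.6164,.1497,.0713)"
```

```text
3.8 [0.6166 0.1499 0.0713] jaw deg 34.1 zaxis [-1.7e-03  6.0e-04 -1.0e+00] [-0.3 -0.3  1. ] [-0.01  0.    0.18] 0.0128 [-0.17  0.48 -0.19  1.59  0.1   1.08  0.22]
toolshift to 0.6164 0.1497 0.0713 [ 0.     -0.0003 -0.    ]
```

Forces small, no slip visible. Remaining to −15.5°: 49.6° = 0.866 rad.

Request:
step_arm --increments '[[[0,0,0],[0,0,0.1]],[[0,0,0],[0,0,0.2]],[[0,0,0],[0,0,0.3]],[[0,0,0],[0,0,0.4]],[[0,0,0],[0,0,0.5]]]'

```text
time: 4.3
ee_pos: [0.6166, 0.1498, 0.0713]
eef_rot: [0.674, 0.739, -0.0, -0.001]
ft_force: [-0.2, -0.1, 0.3]
width: 0.0126
```

```bash
python3 -c "
from pose import *"
```

```text
4.3 [0.6166 0.1498 0.0713] jaw deg 5.23 zaxis [-1.7e-03  5.0e-04 -1.0e+00] [-0.2 -0.1  0.3] [-0.02 -0.05  0.28] 0.0126 [-0.24  0.47 -0.1   1.6   0.05  1.08 -0.25]
```

Remaining 20.7° = 0.362 rad.

Request:
step_arm --increments '[[[0,0,0],[0,0,0.1]],[[0,0,0],[0,0,0.2]],[[0,0,0],[0,0,0.3]],[[0,0,0],[0,0,0.36]],[[0,0,0],[0,0,0.36]]]'

```text
time: 4.8
ee_pos: [0.6167, 0.1498, 0.0713]
eef_rot: [0.796, 0.606, -0.001, -0.001]
ft_force: [0.7, -0.2, -0.4]
width: 0.0126
```

```bash
python3 -c "
from pose import *
import cv2,pickle
for n in ['side','wrist']:
    c=r.camera(n); cv2.imwrite('pics/%s3.png'%n,c['pixels']); pickle.dump(c,open(n+'3.pkl','wb'))
"
```

```text
4.8 [0.6167 0.1498 0.0713] jaw deg -15.43 zaxis [-1.5e-03  2.0e-04 -1.0e+00] [ 0.7 -0.2 -0.4] [-0.11  0.   -0.04] 0.0126 [-0.29  0.47 -0.03  1.6   0.01  1.07 -0.59]
```

View pics/wrist3.png

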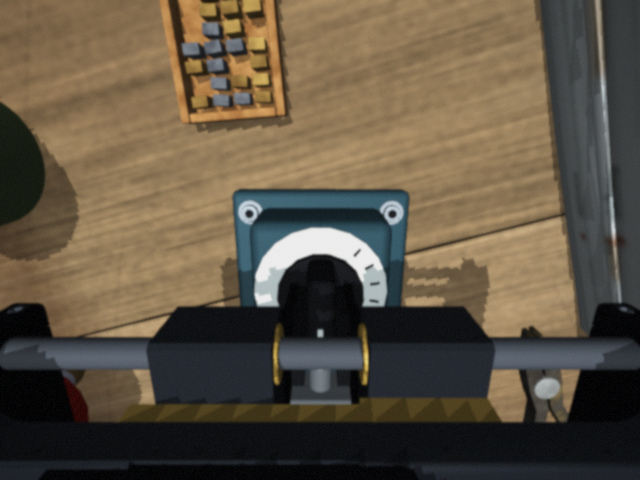

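Request:
step_arm --increments '[[[0,0,0],[0,0,0]],[[0,0,0],[0,0,0]],[[0,0,0],[0,0,0]],[[0,0,0],[0,0,0]],[[0,0,0],[0,0,0]]]' --hand -1

```text
time: 5.4
ee_pos: [0.6167, 0.1499, 0.0713]
eef_rot: [0.795, 0.607, -0.0, -0.001]
ft_force: [0.0, -0.1, 0.2]
width: 0.0446
```

Request:
step_arm --increments '[[[-0.01,0,-0.03],[0,0,0]],[[-0.02,0,-0.07],[0,0,0]],[[-0.05,0,-0.11],[0,0,0]],[[-0.09,0,-0.15],[0,0,0]],[[-0.09,0,-0.15],[0,0,0]]]'

```text
time: 5.9
ee_pos: [0.5949, 0.0579, 0.2269]
eef_rot: [0.797, 0.604, 0.002, 0.002]
ft_force: [-0.1, 0.3, -0.3]
width: 0.0832
```

```bash
python3 -c "
from pose import *
import cv2,pickle
c=r.camera('wrist'); cv2.imwrite('pics/w4.png',c['pixels']); pickle.dump(c,open('w4.pkl','wb'))
c=r.camera('side');pickle.dump(c,open('s4.pkl','wb')); a=c['pixels'][210:330,220:380]; cv2.imwrite('pics/s4c.png',cv2.resize(a,None,fx=5,fy=5,interpolation=cv2.INTER_CUBIC))
"
```

```text
5.9 [0.5949 0.0579 0.2269] jaw deg -15.62 zaxis [ 6.2e-03 -4.0e-04 -1.0e+00] [-0.1  0.3 -0.3] [ 0.01 -0.02  0.01] 0.0832 [-0.18  0.26  0.01  1.54 -0.    1.33 -0.45]
```

View pics/w4.png

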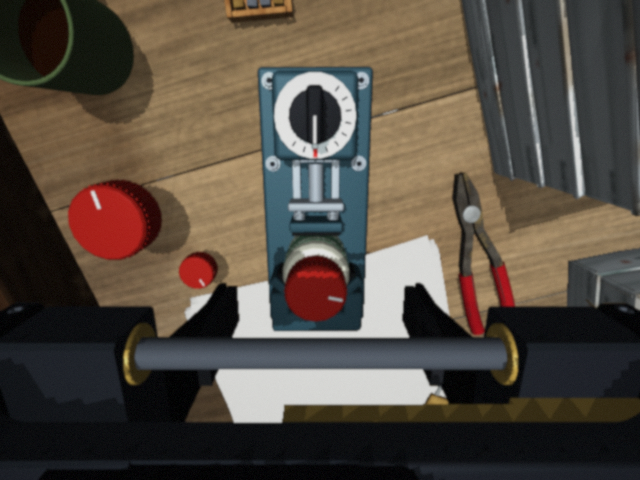

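View pics/s4c.png

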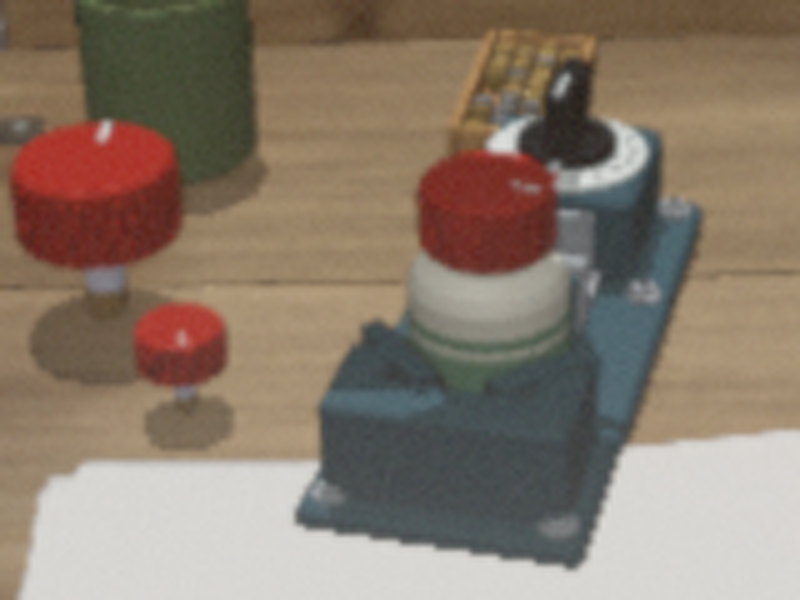

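```bash
python3 -c "
import cv2
a=cv2.imread('pics/w4.png')
cv2.imwrite('pics/w4c.png',cv2.resize(a[60:335,250:380],None,fx=2.15,fy=2.15,interpolation=cv2.INTER_CUBIC))
cv2.imwrite('pics/w4k.png',cv2.resize(a[60:240,255:375],None,fx=3.3,fy=3.3,interpolation=cv2.INTER_CUBIC))
cv2.imwrite('pics/w4p.png',cv2.resize(a[220:340,260:380],None,fx=5,fy=5,interpolation=cv2.INTER_CUBIC))
"
```

```text
(no output)
```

View pics/w4k.png

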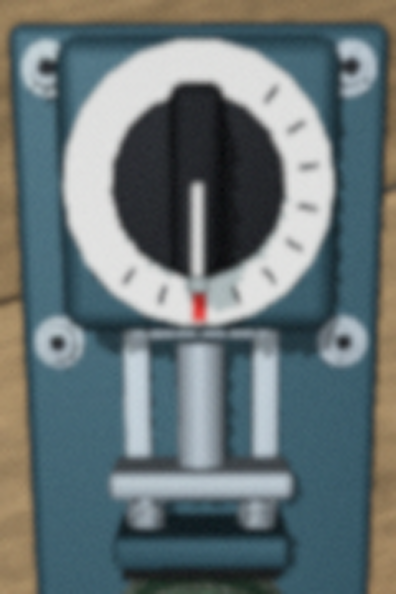

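View pics/w4p.png

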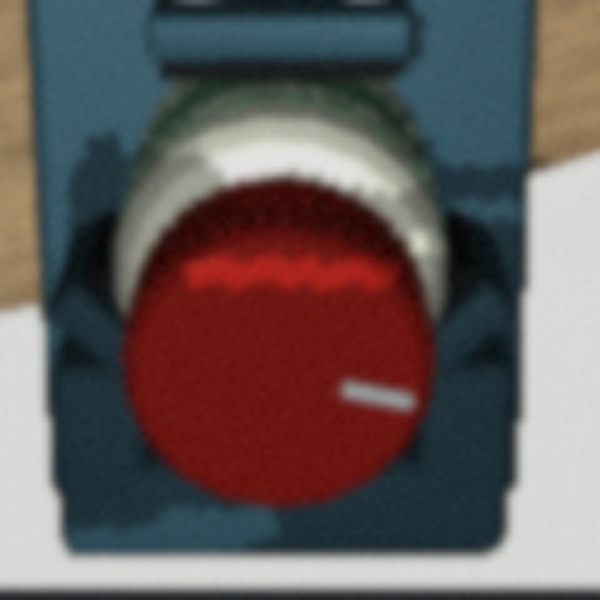

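```bash
python3 - <<'E'
from h import *
c=pickle.load(open("w4.pkl","rb"))
m=lambda x,y:(260+x/5,220+y/5)
u=np.array([np.cos(np.radians(-105.5)),np.sin(np.radians(-105.5)),0])
f=ray(c,m(279,506),.117); print("front",f,"centre",f-u*.0265)
l,q=ray(c,m(124,355),.117),ray(c,m(434,355),.117);print(l,q,np.linalg.norm(q-l),(l+q)/2)
p=np.array([.5787,.012,.117])
t=np.linspace(0,6.28,24)
for name,P in (("seat",p),):
    pts=[proj(c,P+.0265*np.array([np.cos(a),np.sin(a),0])) for a in t]
    x=np.array(pts); print(((x.min(0)-[260,220])*5),((x.max(0)-[260,220])*5))
s=pickle.load(open("s4.pkl","rb"))
x=np.array([proj(s,p+.0265*np.array([np.cos(a),np.sin(a),0])) for a in t]);print(((x.min(0)-[220,210])*5),((x.max(0)-[220,210])*5))
E
```

```text
front [ 0.57167573 -0.01180374  0.117     ] centre [0.57875755 0.01373247 0.117     ]
[0.55453899 0.02271342 0.117     ] [0.60446747 0.00855582 0.117     ] 0.05189692354787486 [0.57950323 0.01563462 0.117     ]
[123.47390404 228.38269992] [438.02265014 514.33825914]
[420.8545667  145.27400236] [559.24835926 210.39176785]
```

```bash
python3 -c "
from pose import *
d(.579,.013,.222); d(.579,.013,.088)"
```

```text
6.0 [0.5938 0.0617 0.2228] jaw deg -15.42 zaxis [ 1.3e-03  8.0e-04 -1.0e+00] [-1.1  1.3 -1.8] [ 0.01  0.01 -0.03] 0.0855 [-0.19  0.27  0.01  1.54 -0.    1.33 -0.45]
toolshift to 0.579 0.013 0.222 [-0.0509 -0.0013  0.0007]
toolshift to 0.579 0.013 0.088 [-0.0511 -0.0014  0.1347]
```

Request:
step_arm --increments '[[[-0.03,-0.0014,0],[0,0,0]],[[-0.051,-0.0014,0.02],[0,0,0]],[[-0.051,-0.0014,0.04],[0,0,0]],[[-0.051,-0.0014,0.06],[0,0,0]],[[-0.051,-0.0014,0.06],[0,0,0]]]' --hand -1

```text
time: 6.5
ee_pos: [0.5766, 0.0143, 0.1584]
eef_rot: [0.795, 0.607, -0.002, -0.002]
ft_force: [0.1, -0.1, -1.3]
width: 0.0868
```

```bash
python3 -c "
from pose import *
d(.579,.013,.088)
import cv2,pickle
c=r.camera('side');pickle.dump(c,open('s5.pkl','wb')); a=c['pixels'][130:330,220:420]; cv2.imwrite('pics/s5c.png',cv2.resize(a,None,fx=3,fy=3,interpolation=cv2.INTER_CUBIC))
"
```

```text
6.5 [0.5766 0.0143 0.1584] jaw deg -15.31 zaxis [-5.9e-03  6.0e-04 -1.0e+00] [ 0.1 -0.1 -1.3] [ 0.03 -0.02  0.  ] 0.0868 [-0.13  0.27  0.03  1.67 -0.01  1.2  -0.36]
toolshift to 0.579 0.013 0.088 [-0.0006  0.003   0.0704]
```

View pics/s5c.png

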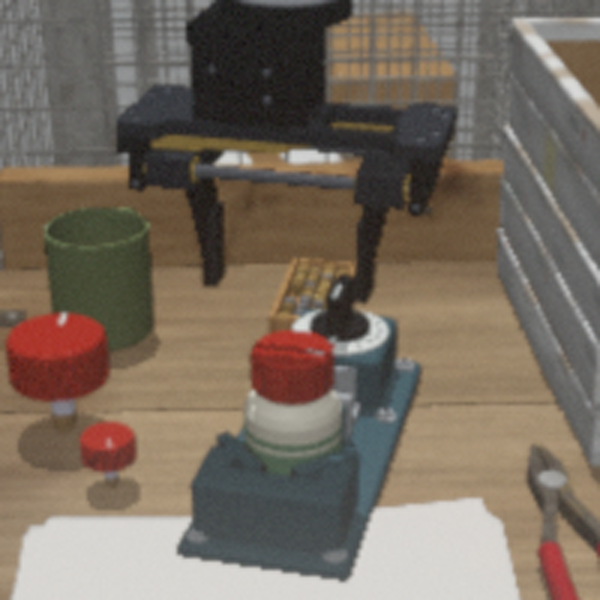

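Request:
step_arm --increments '[[[-0.0006,0.003,0.02],[0,0,0]],[[-0.0006,0.003,0.04],[0,0,0]],[[-0.0006,0.003,0.058],[0,0,0]],[[-0.0006,0.003,0.069],[0,0,0]],[[-0.0006,0.003,0.069],[0,0,0]]]'

```text
time: 7.05
ee_pos: [0.5796, 0.0135, 0.0904]
eef_rot: [0.795, 0.607, -0.002, -0.002]
ft_force: [0.3, -0.7, 0.4]
width: 0.0868
```

```bash
python3 -c "
from pose import *
d(.579,.013,.088)"
```

```text
7.05 [0.5796 0.0135 0.0904] jaw deg -15.26 zaxis [-5.4e-03  7.0e-04 -1.0e+00] [ 0.3 -0.7  0.4] [-0.02  0.04  0.01] 0.0868 [-0.12  0.34  0.03  1.73 -0.01  1.07 -0.36]
toolshift to 0.579 0.013 0.088 [-0.0007 -0.0004  0.0024]
```

Request:
step_arm --increments '[[[-0.0007,-0.0004,0.0024],[0,0,0]],[[-0.0007,-0.0004,0.0024],[0,0,0]],[[-0.0007,-0.0004,0.0024],[0,0,0]],[[-0.0007,-0.0004,0.0024],[0,0,0]],[[-0.0007,-0.0004,0.0024],[0,0,0]]]' --hand 1 --grip_force 35

```text
time: 7.55
ee_pos: [0.5792, 0.013, 0.0884]
eef_rot: [0.795, 0.607, -0.002, -0.002]
ft_force: [-0.3, -0.4, -0.3]
width: 0.0547
```

```bash
python3 -c "
from pose import *
d(.579,.013,.088)"
```

```text
7.55 [0.5792 0.013  0.0884] jaw deg -15.26 zaxis [-4.9e-03  8.0e-04 -1.0e+00] [-0.3 -0.4 -0.3] [-0.    0.02 -0.06] 0.0547 [-0.12  0.35  0.03  1.74 -0.01  1.06 -0.36]
toolshift to 0.579 0.013 0.088 [-0.0001 -0.0002  0.0004]
```

Request:
step_arm --increments '[[[0,0,0],[0,0,0]],[[0,0,0],[0,0,0]],[[0,0,0],[0,0,0]]]'

```text
time: 7.85
ee_pos: [0.5788, 0.013, 0.0884]
eef_rot: [0.795, 0.607, -0.002, -0.002]
ft_force: [-3.5, 0.4, 2.3]
width: 0.0523
```

```bash
python3 -c "
from pose import *"
```

```text
7.85 [0.5788 0.013  0.0884] jaw deg -15.26 zaxis [-5.6e-03  8.0e-04 -1.0e+00] [-3.5  0.4  2.3] [0.02 0.81 0.07] 0.0523 [-0.12  0.35  0.03  1.74 -0.01  1.06 -0.36]
```

Request:
step_arm --increments '[[[0,0,-0.0002],[0,0,-0.08]],[[0,0,-0.0004],[0,0,-0.16]],[[0,0,-0.0007],[0,0,-0.24]],[[0,0,-0.0009],[0,0,-0.32]],[[0,0,-0.0011],[0,0,-0.4]]]'

```text
time: 8.35
ee_pos: [0.5786, 0.013, 0.0888]
eef_rot: [0.657, 0.754, -0.002, -0.003]
ft_force: [0.4, 0.9, -3.8]
width: 0.0526
```

```bash
python3 -c "
from pose import *
import cv2
c=r.camera('side');a=c['pixels'][130:330,220:420]; cv2.imwrite('pics/s6c.png',cv2.resize(a,None,fx=3,fy=3,interpolation=cv2.INTER_CUBIC))"
```

```text
8.35 [0.5786 0.013  0.0888] jaw deg 7.8 zaxis [-0.0063  0.001  -1.    ] [ 0.4  0.9 -3.8] [ 0.11 -0.17 -0.32] 0.0526 [-0.07  0.35 -0.03  1.74  0.01  1.07  0.03]
```

View pics/s6c.png

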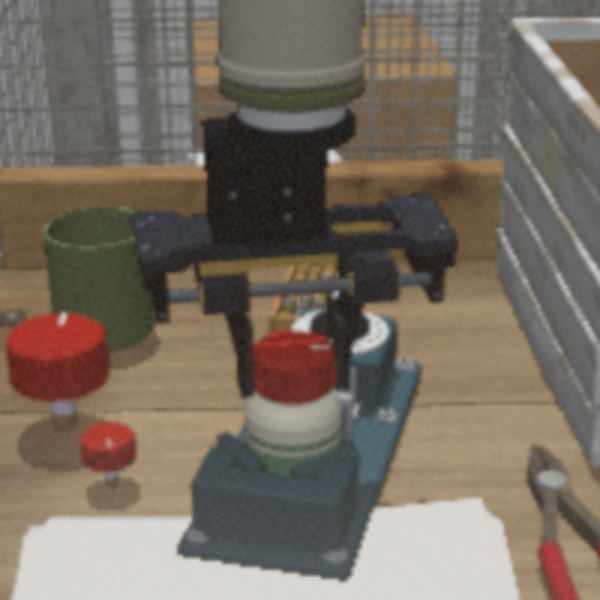

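Request:
step_arm --increments '[[[0,0,-0.0004],[0,0,-0.08]],[[0,0,-0.0007],[0,0,-0.16]],[[0,0,-0.0009],[0,0,-0.24]],[[0,0,-0.0012],[0,0,-0.32]],[[0,0,-0.0015],[0,0,-0.4]]]'

```text
time: 8.9
ee_pos: [0.5787, 0.0129, 0.09]
eef_rot: [0.492, 0.871, -0.001, -0.003]
ft_force: [0.8, 1.2, -4.0]
width: 0.0527
```

```bash
python3 -c "
from pose import *"
```

```text
8.9 [0.5787 0.0129 0.09  ] jaw deg 31.1 zaxis [-6.2e-03  9.0e-04 -1.0e+00] [ 0.8  1.2 -4. ] [ 0.16 -0.21 -0.07] 0.0527 [-0.02  0.35 -0.1   1.73  0.04  1.07  0.41]
```

Request:
step_arm --increments '[[[0,0,-0.0004],[0,0,-0.11]],[[0,0,-0.0007],[0,0,-0.22]],[[0,0,-0.001],[0,0,-0.33]],[[0,0,-0.001],[0,0,-0.44]],[[0,0,-0.001],[0,0,-0.54]]]'

```text
time: 9.4
ee_pos: [0.5786, 0.0128, 0.0909]
eef_rot: [0.24, 0.971, -0.0, -0.003]
ft_force: [-0.5, -0.4, -0.8]
width: 0.0525
```

```bash
python3 -c "
from pose import *
import cv2
c=r.camera('side');a=c['pixels'][210:330,220:380]; cv2.imwrite('pics/s7c.png',cv2.resize(a,None,fx=5,fy=5,interpolation=cv2.INTER_CUBIC))"
```

```text
9.4 [0.5786 0.0128 0.0909] jaw deg 62.2 zaxis [-6.3e-03  8.0e-04 -1.0e+00] [-0.5 -0.4 -0.8] [0.03 0.32 0.  ] 0.0525 [ 0.05  0.35 -0.18  1.73  0.07  1.08  0.93]
```

View pics/s7c.png

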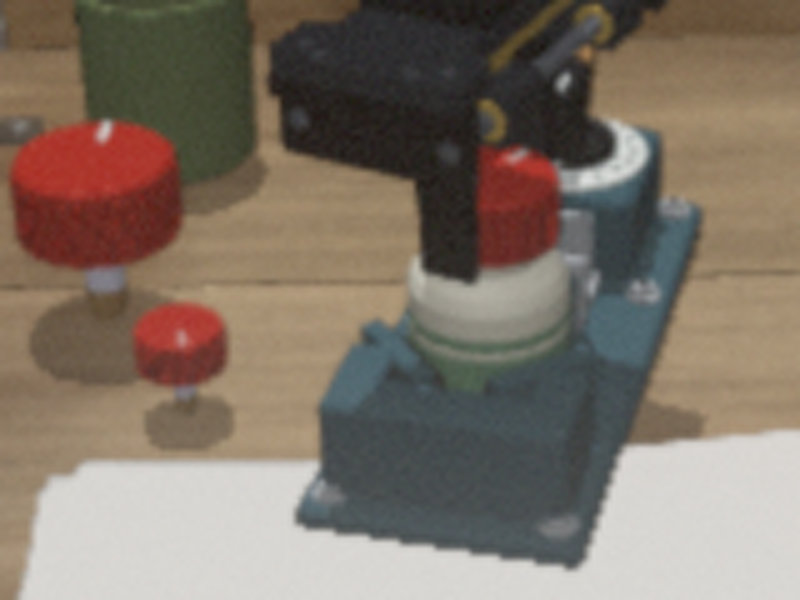

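Request:
step_arm --increments '[[[0,0,-0.001],[0,0,0]],[[0,0,-0.002],[0,0,0]],[[0,0,-0.003],[0,0,0]],[[0,0,-0.004],[0,0,0]],[[0,0,-0.005],[0,0,0]]]'

```text
time: 9.95
ee_pos: [0.5787, 0.0127, 0.096]
eef_rot: [0.238, 0.971, -0.0, -0.003]
ft_force: [-1.5, -0.2, -0.8]
width: 0.0525
```

```bash
python3 -c "
from pose import *
import cv2
c=r.camera('side');a=c['pixels'][210:330,220:380]; cv2.imwrite('pics/s8c.png',cv2.resize(a,None,fx=5,fy=5,interpolation=cv2.INTER_CUBIC))"
```

```text
9.95 [0.5787 0.0127 0.096 ] jaw deg 62.49 zaxis [-6.2e-03  6.0e-04 -1.0e+00] [-1.5 -0.2 -0.8] [-0.02  0.14 -0.02] 0.0525 [ 0.05  0.35 -0.18  1.72  0.07  1.09  0.94]
```

View pics/s8c.png

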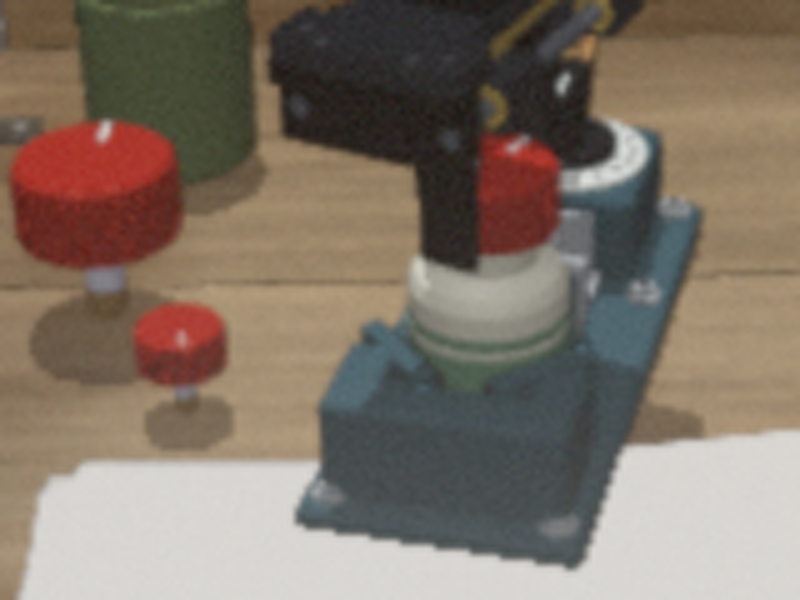

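Request:
step_arm --increments '[[[0,0,-0.003],[0,0,0]],[[0,0,-0.006],[0,0,0]],[[0,0,-0.009],[0,0,0]],[[0,0,-0.012],[0,0,0]],[[0,0,-0.015],[0,0,0]]]'

```text
time: 10.5
ee_pos: [0.5791, 0.0128, 0.1116]
eef_rot: [0.238, 0.971, -0.0, -0.003]
ft_force: [-0.5, -0.3, -1.0]
width: 0.0526
```

Request:
step_arm --increments '[[[0,0,-0.004],[0,0,0]],[[0,0,-0.008],[0,0,0]],[[0,0,-0.012],[0,0,0]],[[0,0,-0.014],[0,0,0]],[[0,0,-0.014],[0,0,0]]]'

```text
time: 11.0
ee_pos: [0.5793, 0.0128, 0.126]
eef_rot: [0.238, 0.971, -0.0, -0.002]
ft_force: [-0.7, -0.3, -0.5]
width: 0.0525
```

```bash
python3 -c "
from pose import *
import cv2,pickle
c=r.camera('side');pickle.dump(c,open('s9.pkl','wb'));a=c['pixels'][210:330,220:380]; cv2.imwrite('pics/s9c.png',cv2.resize(a,None,fx=5,fy=5,interpolation=cv2.INTER_CUBIC))
c=r.camera('wrist');cv2.imwrite('pics/w9.png',c['pixels'])
c=r.camera('scene');a=c['pixels'][170:320,220:400]; cv2.imwrite('pics/sc9.png',cv2.resize(a,None,fx=4,fy=4,interpolation=cv2.INTER_CUBIC))"
```

```text
11.0 [0.5793 0.0128 0.126 ] jaw deg 62.5 zaxis [-5.e-03  7.e-04 -1.e+00] [-0.7 -0.3 -0.5] [ 0.06 -0.09 -0.01] 0.0525 [ 0.05  0.32 -0.18  1.69  0.06  1.14  0.94]
```

View pics/s9c.png

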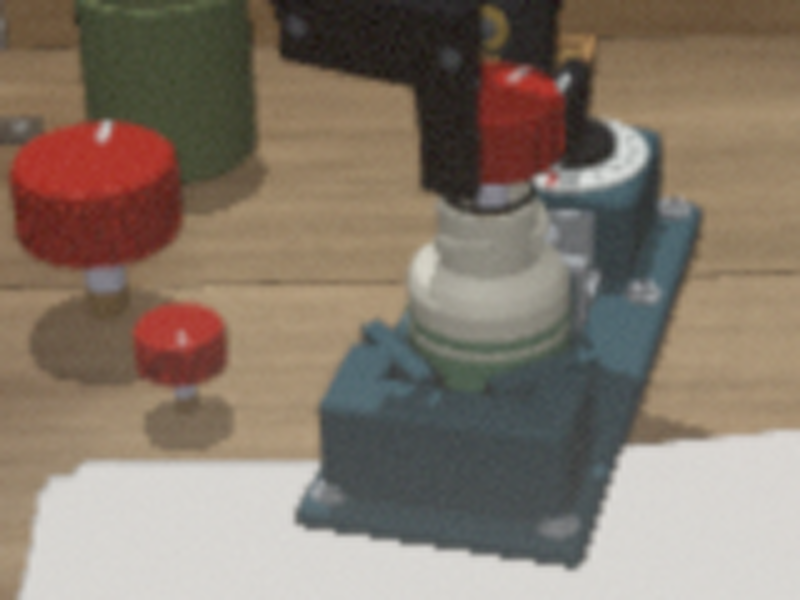

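View pics/sc9.png

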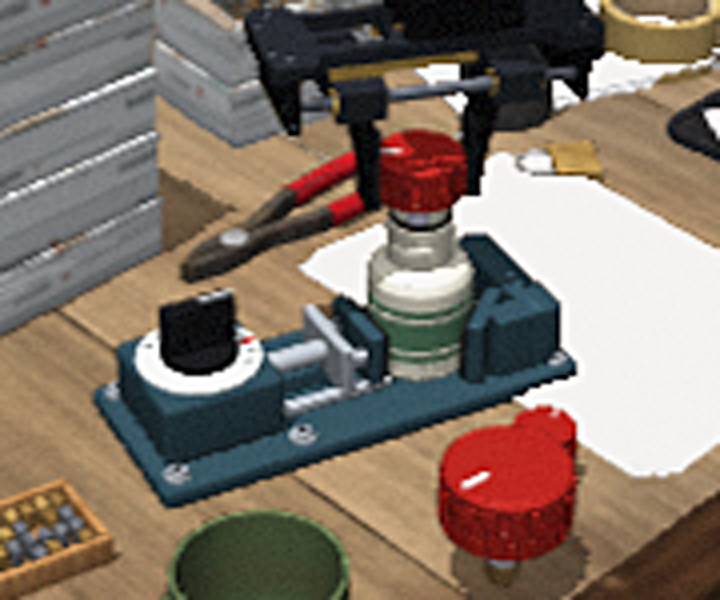

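Request:
step_arm --increments '[[[0,0,0],[0,0,0]],[[0,0,0],[0,0,0]],[[0,0,0],[0,0,0]],[[0,0,0],[0,0,0]]]'

```text
time: 11.55
ee_pos: [0.579, 0.0128, 0.1254]
eef_rot: [0.238, 0.971, -0.0, -0.003]
ft_force: [-0.1, 0.2, -0.3]
width: 0.0527
```

```bash
python3 -c "
from pose import *
print(abs(s['joint_vel']).max())
r.close_job()"
```

```text
11.55 [0.579  0.0128 0.1254] jaw deg 62.5 zaxis [-5.9e-03  7.0e-04 -1.0e+00] [-0.1  0.2 -0.3] [ 0.07 -0.04  0.01] 0.0527 [ 0.05  0.32 -0.18  1.69  0.06  1.14  0.94]
0.0016591728048987828
the job is handed in; nothing more can be done
```

I handed the job in at 11.6 s with the cap off its thread and held over the pot, but `close_job` gave no verdict.

- **Knob:** I turned it clockwise by 77°. A close wrist picture showed the pointer on the red mark.
- **Cap:** I unscrewed it 77.5° anticlockwise. The torque peaked at about 0.3 N m and fell to zero, so the thread had let go.
- **Lift:** I raised it straight up to about 37 mm above its seat, within the 24 to 51 mm allowed.

**Last checks:**
- The cap is gripped at 52.7 mm, level to about 0.006 rad and at rest, with outside forces under 0.5 N.
- The side and scene pictures show the pot upright in the clamp, the skirt clear of the neck and the brush still in the mouth. The tray, pliers, padlock and other caps show no sign of having moved, and so does the part of the mug in view.
- **Not checked:** I had no direct reading of the jaw's force on the pot. I inferred it from the pointer position, and the pot staying put while the cap came off agrees with it.
- **Disagreement:** My position estimates for the cap before gripping differed by up to about 7 mm. I used the one that agreed with the knob-to-pot distance, and the grip on the cap confirmed it.

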